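# Refit a dust filter's cassette and clamp it with three knobs

### The arm

A 7-joint arm with a two-finger parallel gripper is mounted at the origin on the work surface. World frame = base frame: x ahead of the robot, y to its left, z up, the work surface at z = 0. Lengths are in m, angles in rad, forces in N, time in s.
With the tool pointing down it reaches from about 0.4 to 0.85 m from the base axis. Payload 10.4 kg.
Tool frame: the origin (TCP) lies at the very end of the fingers, on their centre line; the grasp point (between the pads) lies 19 mm behind it (r.pinch_z is the distance from the TCP to the grasp point, in m); z points along the fingers, y is the line along which they close (so a half turn about z gives the same grasp; the last joint's range is limited). The gripper opens to 87 mm and grips with 3 to 60 N. Pads are 19 mm wide; open, the fingers measure 117 mm over their backs; the gripper's body (75 mm by 190 mm) begins 51 mm behind the grasp point.
Start: joints at [-1.126, 0.332, -0.065, 1.46, 0.022, 1.35, -0.088], TCP at [0.282, 0.558, 0.223] pointing down, gripper open.
Joint ranges: [-2.6, 2.6], [-0.5, 2.12], [-1.47, 1.34], [0.16, 2.42], [-1.27, 4.41], [0.06, 2.06], [-2.6, 2.6]. Speed limits (rad/s): [2.22, 2.22, 2.79, 2.79, 3.14, 3.14, 3.14].

### API

Orientations are given as a unit quaternion [x, y, z, w].
In Python, from bench import sensors, vision, r gives the robot as it stands.
- The arm moves only by the shell command python3 -m crank 'ROWS' [OPENING] [FORCE]. ROWS is JSON, a list of rows, each a list of 2 entries, a list of its own where there are three numbers: the shift along the tool's x, y, z normalised to -1 to 1, where 1 is 3 cm, then the turn about the tool's z normalised to -1 to 1, where 1 is 8 degrees. A call has 1 to 12 rows; each row shifts and turns the commanded pose from where the row before left it, along the tool's axes as they then stand; what a row does not reach is not made up. A row lasts 1/8 s, in which the tool goes at most 62.5 mm and 10.7 degrees, less where a joint would pass 70% of its speed; a pose out of reach is approached as far as the arm can. A call with a number of a shift or a turn outside -1 to 1 is refused whole. A call with a gripper value outside its range is refused whole. OPENING is the opening, from 0 (shut) to 1 (fully open), set as the call begins (- or left out, the last holds). The fingers move at their own pace and stop on an object; FORCE is the grip in N (left out, the last holds). Time passes only in rows, so rows that do not move let the fingers close. It gives the time, the measured TCP pose, the force, the opening and the grip force at its end, in the units of the state.
- sensors.read_state(): the state, without advancing time (a new reading comes with each control period).
- vision.camera(name): name is "scene" or "top" or "wrist"; returns the picture (420x560x3 uint8, red, green, blue); there is no depth.
- vision.camera_model(name): a dict with "vertical_fov" (degrees; the focal length in pixels is half the picture's height over the tangent of half this angle, whatever the lens; pixels are square), "cx", "cy" (the principal point, pixels), "camera_from_world" (4x4, takes a point from world to camera coordinates); the wrist camera has in their place "hand_eye" (4x4, takes a point from camera to tool coordinates, whose origin is the TCP and whose axes are the flange's). Camera axes: x right, y down, z forward; pixel columns grow to the right and rows downward; lengths in m; the calibration is good to about 2 mm. The wrist camera is an equidistant fisheye: a pixel r from the principal point sees the ray r / f radians off the axis. A picture is of the moment at which its call begins: read the wrist's pose just before it. camera_model takes no time and is no camera call.
- r.close_job(): hands the job in; it is judged then, once.
The state is a dict: "time": time; "joint_positions": joint angles; "joint_vel": joint speeds; "joint_torque": joint torques, N m; "ee_pos": TCP position; "eef_rot": TCP orientation; "ft_force": force on the tool from outside, world axes, zero at the start; "torque": the same for the moment, N m; "width": finger opening in m; "grip_force": force on a finger pad.
Only numpy, scipy, OpenCV 4.12 (cv2) and the standard library are available. Lean on these libraries where they do the work, as an engineer would, in place of code of your own. Each camera call takes 0.05 s, during which the arm holds its last target. There are 200 camera calls.

### The job

Put the filter cassette back in the dust filter: with its foot raised, slip the blue tongue at its top under the rail at the upper end of the sloping seat, then swing the foot down until both spring clips snap over it. Then turn all three red clamp knobs clockwise to their stops, so that their toes hold the frame. Let go, and leave the glue bottle, the bowl and the paint jar standing where they are.

Things in the scene. Friction and masses are not known exactly. Their poses are not given: they have to be found in the camera images.
- seat: Sloping seat of the filter unit (grey wedge box 276 wide, fixed), 30 deg to the table, low side to the left as the robot sees it. Origin: mid-seat on its surface, 105 up. x up the slope, y along it, z square to it. Top rail over x 87 to 111, y +-88: underside 14, top 22 above the seat, open towards the foot, closed behind x = 103. Two foot ledges 10 high, faces at x = -90. Bolt bosses dia 40, 16 high.
- cassette_grip (a point): Filter cassette: white frame 170 x 170 x 22 with paper pleats, 0.3 to 0.6 kg, lying flat on the table, face up. Point in the moulded blue grip that stands on its middle (15 thick along x, 90 long along y, from 22 to 56 above the underside): point 43 above the underside, on the frame's centre. x towards the tongue, z out of the face. Seated: at seat (0, 0, 43).
- cassette_tongue (a point): Middle of the tip of the cassette's blue top tongue (sticks out 14 from the frame's top edge, 130 wide, 7 thick, from 2 to 9 above the underside): at +99, 0, -37.5 from the grip point in cassette axes, 5.5 above the underside. Seated: about 99, 0, 5.5 in the seat's axes.
- cassette_foot (a point): Middle of the cassette's foot edge at its underside: at -85, 0, -43 from the grip point in cassette axes. Seated: about -85, 0, 0 in the seat's axes (up to 3 mm of play along the slope, 7 mm sideways).
- knob_left_bar (a point): Red T-bar (62 long, 15 wide, 24 high) of the left clamp bolt. Point at the bar's centre, on the bolt's axis; z is that axis (square to the seat, away from it), x runs along the bar towards the side where the steel toe sits under it: 14 wide, reaching 38 from the axis, its top 26 below this point. Bolt axis at seat x 0, y 112. Bar centre 60 above the seat loose, 56.5 tight. 
- knob_right_bar (a point): Red T-bar (62 long, 15 wide, 24 high) of the right clamp bolt. Point at the bar's centre, on the bolt's axis; z is that axis (square to the seat, away from it), x runs along the bar towards the side where the steel toe sits under it: 14 wide, reaching 38 from the axis, its top 26 below this point. Bolt axis at seat x 0, y -112. Bar centre 60 above the seat loose, 56.5 tight. 
- knob_foot_bar (a point): Red T-bar (62 long, 15 wide, 24 high) of the foot clamp bolt. Point at the bar's centre, on the bolt's axis; z is that axis (square to the seat, away from it), x runs along the bar towards the side where the steel toe sits under it: 14 wide, reaching 38 from the axis, its top 26 below this point. Bolt axis at seat x -116, y 0. Bar centre 60 above the seat loose, 56.5 tight. Keep the foot edge clear of this bar when hooking.
- knob_left (a joint): Turn of the left clamp bolt, rad: it grows as the bar is turned clockwise (seen from above, looking at the seat), from 0 (loose) to a hard stop at 2.1 (tight, toe pointing to seat -y, over the frame). Starts between 0 and 0.8. Bolt is captive, sinks 1.6 mm per rad, stiff (about 0.12 N m all the way), stays where it is left.
- knob_right (a joint): Turn of the right clamp bolt, rad: it grows as the bar is turned clockwise (seen from above, looking at the seat), from 0 (loose) to a hard stop at 2.1 (tight, toe pointing to seat +y, over the frame). Starts between 0 and 0.8. Bolt is captive, sinks 1.6 mm per rad, stiff (about 0.12 N m all the way), stays where it is left.
- knob_foot (a joint): Turn of the foot clamp bolt, rad: it grows as the bar is turned clockwise (seen from above, looking at the seat), from 0 (loose) to a hard stop at 2.1 (tight, toe pointing to seat +x, over the frame). Starts between 0 and 0.8. Bolt is captive, sinks 1.6 mm per rad, stiff (about 0.12 N m all the way), stays where it is left.
- clip_left (a joint): Angle of the left foot clip (steel spring leaf 22 wide at seat y = 68, top 46 above the seat), rad: 0 closed, grows as it bends outward, down the slope, as the cassette's foot edge pushes past its flared mouth (a few N); it springs back near 0 when it has snapped over the frame.
- clip_right (a joint): Angle of the right foot clip (steel spring leaf 22 wide at seat y = -68, top 46 above the seat), rad: 0 closed, grows as it bends outward, down the slope, as the cassette's foot edge pushes past its flared mouth (a few N); it springs back near 0 when it has snapped over the frame.
- glue_bottle_mid (a point): White glue bottle, loose, 48 across and 135 tall, standing; point half-way up. To be left alone.
- bowl_mid (a point): Green bowl, loose, 140 across and 58 high; point on its axis half-way up. To be left alone.
- paint_jar_mid (a point): Yellow paint jar, loose, 64 across, 75 tall; point on its axis half-way up. To be left alone.
Things that resemble listed ones, but are neither listed nor needed, are in the scene too. There is more than one size of the part that bears bowl_mid; the job needs the largest.

How it is judged:
By the outcome, as a careful person would: the job done as asked, in the order asked, and still so for the second after the job is handed in, with the robot touching nothing.
It also fails if it takes over 72 s, if anything falls off the work surface, if the arm or the gripper's body presses on something with over 40 N, if the wrist force passes 120 N, or if a joint passes its speed limit or range.

## Working session

There is one attempt and no reset: what is moved stays moved. The work goes in short steps, Python scripts to look and compute and a shell command to move; the robot and the scene stay as the last step left them, time stands still between calls to the robot, and variables do not carry over. Pictures are saved under pics/ and viewed, at most 10 in all, crops included, and the job is handed in when it is done.

```bash
ls; mkdir -p pics; python3 - <<'E'
from bench import sensors, vision, r
import cv2,numpy as np
s=sensors.read_state(); print(s['ee_pos'],s['eef_rot'],r.pinch_z)
ims=[]
for n in('scene','top'):
    im=vision.camera(n); cv2.imwrite(f'pics/{n}0.png',im[:,:,::-1]); 
    m=vision.camera_model(n); print(n,m)
print(vision.camera_model('wrist'))
E
```

```text
pics
[0.28164515 0.5575024  0.22176498] [ 2.31749771e-01  9.72775171e-01 -7.02297018e-04 -1.33901027e-04] 0.0187
scene {'vertical_fov': 45.4633031177099, 'cx': 283.7119836171698, 'cy': 209.4865894336544, 'camera_from_world': array([[-0.647194  ,  0.76232089, -0.00260656,  0.33633252],
       [ 0.62995509,  0.53288652, -0.56496773, -0.26553435],
       [-0.4292977 , -0.36728574, -0.82510888,  1.61528911],
       [ 0.        ,  0.        ,  0.        ,  1.        ]])}
top {'vertical_fov': 48.98508521295788, 'cx': 280.8466391607766, 'cy': 207.76130054587725, 'camera_from_world': array([[ 0.01738309, -0.99981194,  0.00859735, -0.00238952],
       [-0.99782734, -0.01789382, -0.06340666,  0.55673885],
       [ 0.06354857, -0.00747647, -0.99795074,  1.50515187],
       [ 0.        ,  0.        ,  0.        ,  1.        ]])}
{'vertical_fov': 65.70646984690485, 'cx': 276.9430680824383, 'cy': 213.5578310613477, 'hand_eye': array([[ 2.34415684e-04, -9.56647414e-01, -2.91248468e-01,
         8.02018420e-02],
       [ 9.99999949e-01,  1.61012161e-04,  2.75997347e-04,
        -5.40147302e-04],
       [-2.17137603e-04, -2.91248518e-01,  9.56647403e-01,
        -1.62180209e-01],
       [ 0.00000000e+00,  0.00000000e+00,  0.00000000e+00,
         1.00000000e+00]])}
```

View pics/scene0.png

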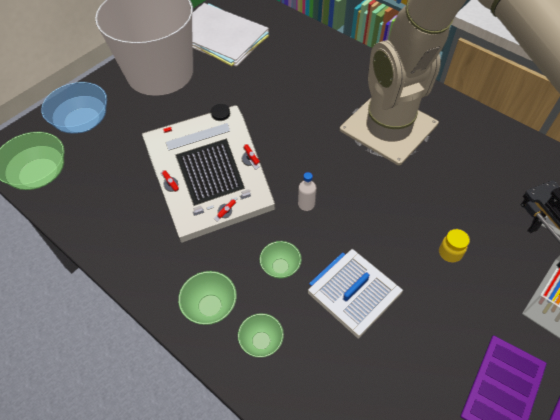

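View pics/top0.png

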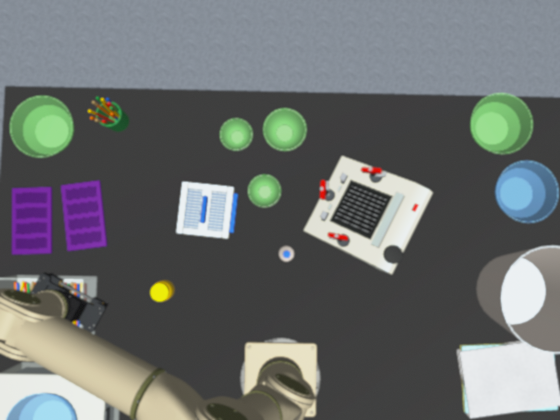

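```bash
python3 - <<'E'
import cv2,numpy as np
t=cv2.imread('pics/top0.png');s=cv2.imread('pics/scene0.png')
def c(im,x,y,w,h,k): 
    o=cv2.resize(im[y:y+h,x:x+w],None,fx=k,fy=k,interpolation=cv2.INTER_CUBIC)
    return o
a=c(t,298,148,140,130,4); b=c(s,140,100,140,140,4)
o=np.zeros((560,1120,3),np.uint8);o[:520,:560]=a;o[:560,560:]=b
# stay within 800x600: scale 5/7
cv2.imwrite('pics/c1.png',a);cv2.imwrite('pics/c2.png',b)
e=c(t,168,172,80,75,5);f=c(s,300,240,110,100,4)
o=np.zeros((400,800,3),np.uint8);o[:375,:400]=e;o[:400,360+0:800]=f if 0 else o[:400,360:800]
o[:400,400:800]=f[:,20:420];cv2.imwrite('pics/c3.png',o)
E
```

```text
(no output)
```

View pics/c1.png

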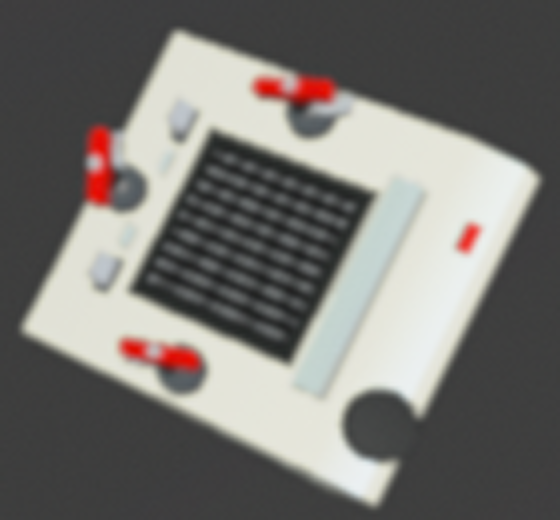

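View pics/c2.png

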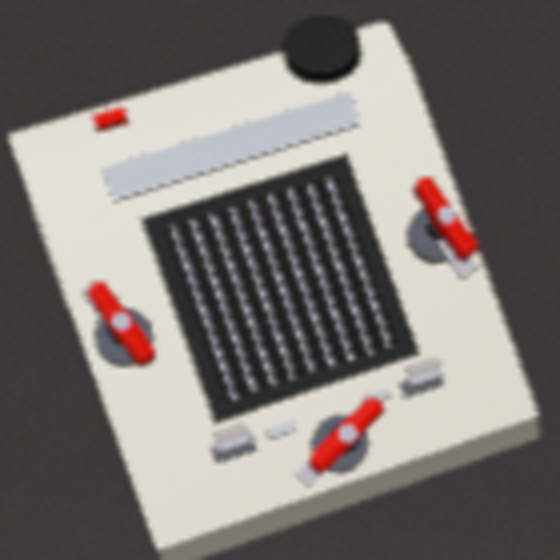

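View pics/c3.png

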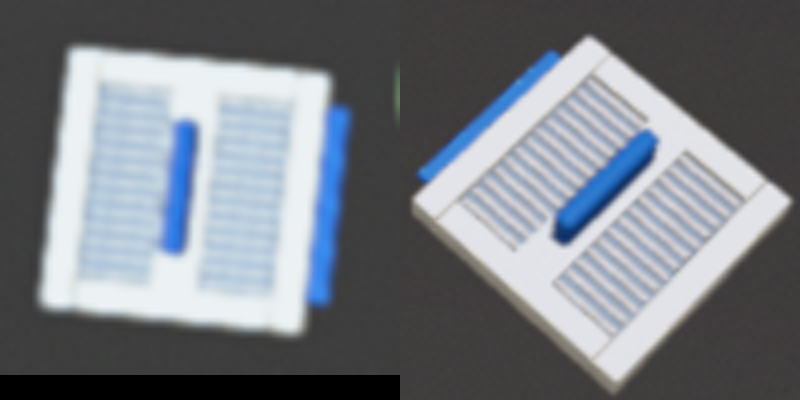

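```bash
cat > h.py <<'E'
import numpy as np, cv2
from scipy.optimize import least_squares
from scipy.spatial.transform import Rotation as R
from bench import sensors, vision, r
def proj(n,P):
    m=vision.camera_model(n);f=210/np.tan(np.radians(m['vertical_fov']/2))
    T=m['camera_from_world'];c=np.atleast_2d(P)@T[:3,:3].T+T[:3,3]
    return c[:,:2]/c[:,2:]*f+[m['cx'],m['cy']]
def seatR(yaw): return R.from_euler('z',yaw).as_matrix()@R.from_euler('y',-30,degrees=True).as_matrix()
E
python3 - <<'E'
from h import *
def px(x0,y0,k,l): return [(x0+(u+.5)/k-.5,y0+(v+.5)/k-.5) for u,v in l]
m=np.array
st=m([(0,112,72),(-116,0,72),(0,-112,72),(87,88,22),(111,88,22),(111,-88,22),(87,-88,22)])/1e3
tp=m(px(298,148,4,[(290,85),(97,162),(153,350),(395,178),(427,190),(326,398),(292,388)]))
ss=m([(0,112,72),(-116,0,72),(0,-112,72),(111,88,22),(111,-88,22)])/1e3
sp=m(px(140,100,4,[(121,321),(347,432),(446,215),(105,170),(352,93)]))
def W(p,P): return P@seatR(p[2]).T+[p[0],p[1],.105]
s=least_squares(lambda p:np.r_[(proj('top',W(p,st))-tp).ravel(),(proj('scene',W(p,ss))-sp).ravel()],[.5,-.25,-2],loss='soft_l1')
print('seat',s.x,s.fun.reshape(-1,2).round(1).tolist())
ct=m([(85,85,22),(-85,85,22),(85,-85,22),(-85,-85,22)])/1e3
ctp=m(px(168,172,5,[(332,73),(70,47),(303,333),(40,308)]))
csp=m(px(305,240,4,[(13,205),(212,383),(190,37),(395,200)]))
def WC(p,P): return P@R.from_euler('z',p[2]).as_matrix().T+[p[0],p[1],0]
c=least_squares(lambda p:np.r_[(proj('top',WC(p,ct))-ctp).ravel(),(proj('scene',WC(p,ct))-csp).ravel()],[.5,.2,-1.6])
print('cas',c.x,c.fun.reshape(-1,2).round(1).tolist())
# bar angles in seat plane z=72 via scene & top
for n,ax,l in [('left',(0,112),[(148,357),(95,290)]),('right',(0,-112),[(424,185),(472,250)]),('foot',(-116,0),[(378,402),(313,467)])]:
    o=m(px(140,100,4,l));
    q=[least_squares(lambda d:(proj('scene',W(s.x,m([d[0],d[1],.068])))-w).ravel(),[ax[0]/1e3,ax[1]/1e3]).x for w in o]
    d=q[1]-q[0];print(n,np.degrees(np.arctan2(d[1],d[0])),np.hypot(*d))
st_=sensors.read_state();A=R.from_quat(st_['eef_rot']).as_matrix();print('tool',A.round(3).tolist())
E
```

```text
seat [ 0.55136831 -0.23954507 -2.03507675] [[0.1, 0.4], [-0.4, 0.6], [0.3, 0.5], [0.1, -0.3], [-0.6, -0.5], [-2.1, 0.3], [-0.7, -0.5], [-0.2, -0.3], [-0.2, 0.3], [0.1, -0.0], [-0.8, -1.0], [-0.5, -0.6]]
cas [ 0.54568346  0.25830716 -1.65671365] [[-0.9, 0.5], [0.2, 0.4], [-0.8, -0.1], [0.2, -0.5], [-0.5, -1.1], [1.1, 0.5], [-0.7, -0.3], [-0.9, 0.4]]
left 18.600042956097777 0.054613251312025185
right -163.0445600962771 0.053772778930678895
foot 115.96589570922018 0.060402349414856275
tool [[-0.893, 0.451, -0.001], [0.451, 0.893, -0.001], [-0.0, -0.001, -1.0]]
```

```bash
cat >> h.py <<'E'
SEAT=[0.5514,-0.2395,-2.0351]; CAS=[0.5457,0.2583,-1.6567]
def sw(P,p=SEAT): return np.asarray(P)/1e3@seatR(p[2]).T+[p[0],p[1],.105]
def to(P,ydir=None,z=None):
    "units of shift (tool axes now) from TCP to world P, and turn so tool y is along ydir deg (mod 180)"
    s=sensors.read_state();A=R.from_quat(s['eef_rot']).as_matrix()
    d=A.T@(np.array(P)-s['ee_pos'])/.03
    a=np.degrees(np.arctan2(A[1,1],A[0,1]))
    t=None if ydir is None else -(((ydir-a+90)%180)-90)/8
    print('shift units',d.round(2),'turn units',t if t is None else round(t,2),'tcp',s['ee_pos'].round(4),'ydir',a.round(1),'F',s['ft_force'].round(1),'w',round(s['width'],4),'j7',s['joint_positions'].round(2)[-3:],'t',round(s['time'],2))
E
python3 -m crank '[[[-1,-0.41,0.28],0],[[-1,-0.41,0.28],0],[[-1,-0.41,0.28],0],[[-1,-0.41,0.28],0],[[-1,-0.41,0.28],0],[[-1,-0.41,0.28],0],[[-1,-0.41,0.28],0],[[-1,-0.41,0.28],0],[[-1,-0.41,0.28],0],[[-1,-0.41,0.28],0],[[-1,-0.41,0.28],0],[[-1,-0.41,0.28],0]]' 1
python3 -m crank '[[[0,0,0],-0.7],[[0,0,0],-0.7],[[0,0,0],-0.7],[[0,0,0],-0.64],[[0,0,0],0],[[0,0,0],0]]'
python3 - <<'E'
from h import *
to([CAS[0],CAS[1],.03],85.1)
im=vision.camera('wrist');cv2.imwrite('pics/w1.png',im[:,:,::-1])
E
```

```text
time: 1.6
ee_pos: [0.537, 0.2629, 0.1211]
eef_rot: [0.232, 0.973, -0.0, -0.0]
ft_force: [-0.1, -0.1, 0.3]
width: 0.0867
grip_force: 0.0
time: 2.35
ee_pos: [0.5365, 0.2637, 0.1216]
eef_rot: [0.044, 0.999, -0.0, -0.0]
ft_force: [-0.5, -0.3, 0.3]
width: 0.0869
grip_force: 0.0
shift units [-0.32 -0.15  3.05] turn units -0.01 tcp [0.5365 0.2637 0.1216] ydir 85.0 F [-0.5 -0.3  0.3] w 0.0869 j7 [-0.03  1.13  0.97] t 2.35
```

View pics/w1.png

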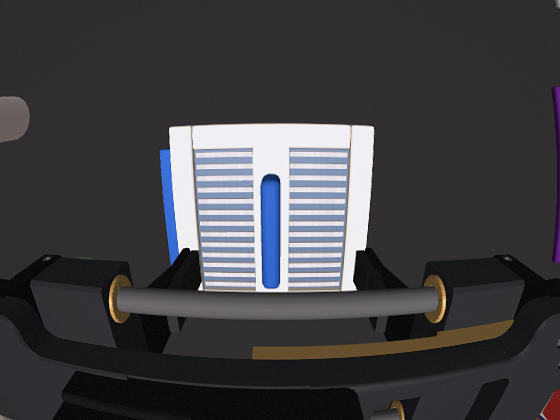

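```bash
cat >> h.py <<'E'
def wray(uv,z,pose=None):
    "wrist pixel -> world point at height z"
    s=pose or sensors.read_state();m=vision.camera_model('wrist');f=210/np.tan(np.radians(m['vertical_fov']/2))
    d=np.array(uv,float)-[m['cx'],m['cy']];rr=np.hypot(*d);th=rr/f
    v=np.r_[np.sin(th)*d/rr,np.cos(th)]
    A=R.from_quat(s['eef_rot']).as_matrix();H=m['hand_eye']
    v=A@H[:3,:3]@v;o=A@H[:3,3]+s['ee_pos']
    return o+v*(z-o[2])/v[2]
E
python3 - <<'E'
from h import *
a,b=wray((270,174),.056),wray((271,288),.056);print(a,b,(a+b)/2,np.hypot(*(a-b)[:2]))
print(wray((170,126),.022),wray((374,126),.022))
E
```

```text
[0.49579408 0.26192919 0.056     ] [0.58722733 0.25414624 0.056     ] [0.54151071 0.25803771 0.056     ] 0.09176390030958757
[0.4529793  0.18212643 0.022     ] [0.46796209 0.34908815 0.022     ]
```

```bash
python3 -m crank '[[[-0.15,-0.08,0.8],0],[[-0.13,-0.07,0.8],0],[[0,0,0.8],0],[[0,0,0.7],0],[[0,0,0],0]]' 1
python3 -m crank '[[[0,0,0],0],[[0,0,0],0],[[0,0,0],0],[[0,0,0],0],[[0,0,0],0],[[0,0,0],0]]' 0 40
python3 -m crank '[[[0,0,-0.5],0],[[0,0,-0.8],0],[[0,0,-1],0],[[0,0,-1],0],[[0,0,-1],0],[[0,0,-1],0],[[0,0,-1],0],[[0,0,0],0]]'
python3 - <<'E'
from h import *
h=.04
# grip frame: TCP relative to cassette grip: a~0; compute hooks
c,s=np.cos(np.pi/6),.5
def O(tx,tz,a=99,b=2): return np.array([tx,tz])-a*np.array([c,-s])-b*np.array([s,c])
for tx,tz in[(72,30),(76,2),(90.5,1.5)]:
    o=O(tx,tz); print(tx,tz,'underside centre seat xz',o, 'world',sw([o[0],0,o[1]]))
to([.5,-.2,.3],63.4)
E
```

```text
time: 3.02
ee_pos: [0.5434, 0.2581, 0.0272]
eef_rot: [0.043, 0.999, -0.001, -0.001]
ft_force: [-0.8, 0.6, 0.9]
width: 0.0874
grip_force: 0.0
time: 3.78
ee_pos: [0.5446, 0.2586, 0.0288]
eef_rot: [0.043, 0.999, 0.0, 0.0]
ft_force: [0.1, -0.1, 0.3]
width: 0.0351
grip_force: 0.0
time: 4.78
ee_pos: [0.5458, 0.2591, 0.2216]
eef_rot: [0.043, 0.999, 0.002, 0.002]
ft_force: [-0.5, 0.4, -0.1]
width: 0.0002
grip_force: 0.0
72 30 underside centre seat xz [-14.73651497  77.76794919] world [ 0.57452717 -0.19332142  0.16498076]
76 2 underside centre seat xz [-10.73651497  49.76794919] world [ 0.56670674 -0.20893666  0.14273205]
90.5 1.5 underside centre seat xz [ 3.76348503 49.26794919] world [ 0.5609716  -0.22038816  0.14954904]
shift units [  0.2  -15.37  -2.67] turn units 2.71 tcp [0.5458 0.2591 0.2216] ydir 85.1 F [-0.5  0.4 -0.1] w 0.0002 j7 [-0.03  1.33  0.99] t 4.78
```

```bash
python3 -m crank '[[[0,0,0.7],0],[[0,0,0.9],0],[[0,0,0.9],0],[[0,0,0.9],0],[[0,0,0],0],[[0,0,0],0]]' 0.55 40
python3 -m crank '[[[0,0,0.8],0],[[0,0,0.8],0],[[0,0,0.8],0],[[0,0,0.65],0],[[0,0,0],0]]'
python3 -m crank '[[[0,0,0],0],[[0,0,0],0],[[0,0,0],0],[[0,0,0],0],[[0,0,0],0],[[0,0,0],0],[[0,0,0],0]]' 0 40
```

```text
time: 5.52
ee_pos: [0.545, 0.2588, 0.1169]
eef_rot: [0.043, 0.999, 0.0, 0.0]
ft_force: [0.5, 1.0, 0.9]
width: 0.046
grip_force: 0.0
time: 6.15
ee_pos: [0.5441, 0.2584, 0.0236]
eef_rot: [0.043, 0.999, -0.0, -0.001]
ft_force: [0.4, -0.6, -0.5]
width: 0.0478
grip_force: 0.0
time: 7.02
ee_pos: [0.5447, 0.2585, 0.0245]
eef_rot: [0.043, 0.999, 0.0, 0.0]
ft_force: [-1.9, -1.8, 5.3]
width: 0.0146
grip_force: 40.0
```

```bash
python3 -m crank '[[[0,0,-0.4],0],[[0,0,-0.9],0],[[0,0,-1],0],[[0,0,-1],0],[[0,0,-1],0],[[0,0,-1],0],[[0,0,-1],0],[[0,0,-1],0],[[0,0,-1],0],[[-0.1,-0.6,-0.9],0],[[-0.14,-0.93,0],0],[[-0.14,-0.93,0],0]]' 
python3 -m crank '[[[-0.14,-0.93,0],0],[[-0.14,-0.93,0],0],[[-0.14,-0.93,0],0],[[-0.14,-0.93,0],0],[[-0.14,-0.93,0],0],[[-0.14,-0.93,0],0],[[-0.14,-0.93,0],0],[[-0.14,-0.93,0],0],[[-0.14,-0.93,0],0],[[-0.14,-0.93,0],0],[[-0.14,-0.93,0],0],[[-0.14,-0.93,0],0]]'
python3 -m crank '[[[-0.14,-0.5,0],0.6],[[0,-0.4,0],0.8],[[0,0,0],0.8],[[0,0,0],0.5],[[0,0,0],0],[[0,0,0],0]]'
python3 - <<'E'
from h import *
to([.5745,-.1933,.2195],63.4)
for n in('top','scene','wrist'):
    im=vision.camera(n);cv2.imwrite(f'pics/{n}2.png',im[:,:,::-1])
E
```

```text
time: 8.52
ee_pos: [0.5493, 0.1834, 0.3003]
eef_rot: [0.042, 0.999, -0.0, -0.0]
ft_force: [0.3, -0.3, -6.3]
width: 0.0144
grip_force: 40.0
time: 10.02
ee_pos: [0.571, -0.1543, 0.3]
eef_rot: [0.042, 0.999, 0.0, -0.0]
ft_force: [-0.4, -0.4, -5.2]
width: 0.0146
grip_force: 40.0
time: 10.78
ee_pos: [0.5721, -0.1807, 0.3001]
eef_rot: [0.228, 0.974, 0.0, -0.0]
ft_force: [-0.1, 0.0, -5.1]
width: 0.0147
grip_force: 40.0
shift units [-0.26 -0.34  2.69] turn units 0.03 tcp [ 0.5721 -0.1807  0.3001] ydir 63.6 F [-0.1  0.  -5.1] w 0.0147 j7 [-0.11  1.48  1.42] t 10.78
```

```bash
python3 -m crank '[[[-0.13,-0.17,0.6],0],[[-0.13,-0.17,0.9],0],[[0,0,0.9],0],[[0,0,0.7],0],[[0,0,0.4],0],[[0,0,0],0],[[0,0,0],0]]' 
python3 - <<'E'
from h import *
to([.5745,-.1933,.1895],63.4)
a=vision.camera('top');b=vision.camera('scene');c=vision.camera('wrist')
a=cv2.resize(a[140:280,300:440],(400,400),interpolation=2);b=cv2.resize(b[90:240,130:280],(400,400),interpolation=2)
cv2.imwrite('pics/s3.png',np.hstack([a,b])[:,:,::-1]);cv2.imwrite('pics/w3.png',c[:,:,::-1])
# predicted tongue tip in scene with present pose
s=sensors.read_state();p=s['ee_pos'];
E
```

```text
time: 11.8
ee_pos: [0.5751, -0.1938, 0.196]
eef_rot: [0.229, 0.973, -0.0, 0.001]
ft_force: [-0.0, -0.9, -5.1]
width: 0.0146
grip_force: 40.0
shift units [0.03 0.01 0.22] turn units 0.01 tcp [ 0.5751 -0.1938  0.196 ] ydir 63.5 F [-0.  -0.9 -5.1] w 0.0146 j7 [-0.14  1.28  1.46] t 11.8
```

View pics/s3.png

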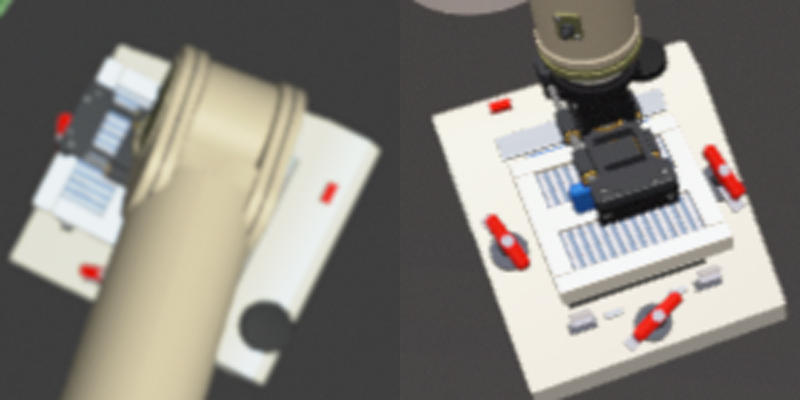

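```bash
python3 -m crank '[[[0,-0.15,0.3],0],[[0,-0.15,0.3],0],[[0,-0.15,0.2],0],[[0,-0.13,0.1],0],[[0,0,0],0],[[0,0,0],0]]' 
python3 - <<'E'
from h import *
to([.5667,-.2089,.1672],63.4)
E
python3 -m crank '[[[0,0,0.05],0],[[0,0,0.05],0],[[0,0,0],0]]';python3 -m crank '[[[0,0,0.05],0],[[0,0,0.05],0],[[0,0,0],0]]' 
```

```text
time: 12.7
ee_pos: [0.5672, -0.209, 0.1685]
eef_rot: [0.229, 0.973, 0.0, 0.0]
ft_force: [-0.2, -1.1, -4.9]
width: 0.015
grip_force: 40.0
shift units [ 0.02 -0.01  0.04] turn units 0.02 tcp [ 0.5672 -0.209   0.1685] ydir 63.5 F [-0.2 -1.1 -4.9] w 0.015 j7 [-0.15  1.23  1.5 ] t 12.7
time: 13.08
ee_pos: [0.5671, -0.2089, 0.1653]
eef_rot: [0.229, 0.973, 0.0, 0.0]
ft_force: [0.3, 0.7, -3.6]
width: 0.0149
grip_force: 40.0
time: 13.45
ee_pos: [0.5677, -0.2085, 0.1632]
eef_rot: [0.229, 0.974, 0.0, 0.001]
ft_force: [-1.2, 5.6, 5.8]
width: 0.0147
grip_force: 40.5
```

```bash
python3 -m crank '[[[0,0,-0.11],0],[[0,-0.1,-0.058],0],[[0,-0.1,-0.058],0],[[0,-0.1,-0.058],0],[[0,0,0],0]]';python3 -m crank '[[[0,-0.07,-0.04],0],[[0,-0.07,-0.04],0],[[0,0,0],0]]'; python3 - <<'E'
from h import *
to([.561,-.2204,.1741],63.4)
E
```

```text
time: 14.08
ee_pos: [0.5627, -0.2178, 0.1708]
eef_rot: [0.229, 0.973, -0.0, 0.0]
ft_force: [0.9, 0.3, -4.9]
width: 0.0147
grip_force: 40.0
time: 14.45
ee_pos: [0.5611, -0.2203, 0.173]
eef_rot: [0.229, 0.973, 0.0, -0.0]
ft_force: [1.4, 3.0, -5.1]
width: 0.0147
grip_force: 40.0
shift units [ 0.   -0.   -0.04] turn units 0.02 tcp [ 0.5611 -0.2203  0.173 ] ydir 63.5 F [ 1.4  3.  -5.1] w 0.0147 j7 [-0.15  1.24  1.52] t 14.45
```

```bash
python3 -m crank '[[[0,-0.03,-0.02],0],[[0,0,0],0],[[0,0,0.1],0],[[0,0,0.15],0],[[0,0,0.15],0],[[0,0,0],0]]' 0.22; python3 -m crank '[[[0,0,0],0],[[0,0,0.1],0],[[0,0,0.1],0],[[0,0,0],0],[[0,0,0],0]]' 0.3;  python3 - <<'E'
from h import *
to([.561,-.2204,.1741],63.4)
b=vision.camera('scene');c=vision.camera('wrist')
b=cv2.resize(b[90:240,130:280],(450,450),interpolation=2);c=cv2.resize(c[60:360],(560,300))
o=np.zeros((600,800,3),np.uint8);o[:450,:450]=b;o[:300,450:]=c[:,105:455]
cv2.imwrite('pics/s4.png',o[:450,:,::-1])
E
```

```text
time: 15.2
ee_pos: [0.5621, -0.2192, 0.1618]
eef_rot: [0.228, 0.974, 0.001, 0.001]
ft_force: [5.1, 9.8, -2.2]
width: 0.019
grip_force: 5.7
time: 15.82
ee_pos: [0.5611, -0.2213, 0.1557]
eef_rot: [0.229, 0.973, 0.0, 0.0]
ft_force: [3.1, 5.8, -3.1]
width: 0.0262
grip_force: 3.2
shift units [ 0.01  0.03 -0.61] turn units 0.02 tcp [ 0.5611 -0.2213  0.1557] ydir 63.5 F [ 3.1  5.8 -3.1] w 0.0262 j7 [-0.15  1.2   1.53] t 15.82
```

View pics/s4.png

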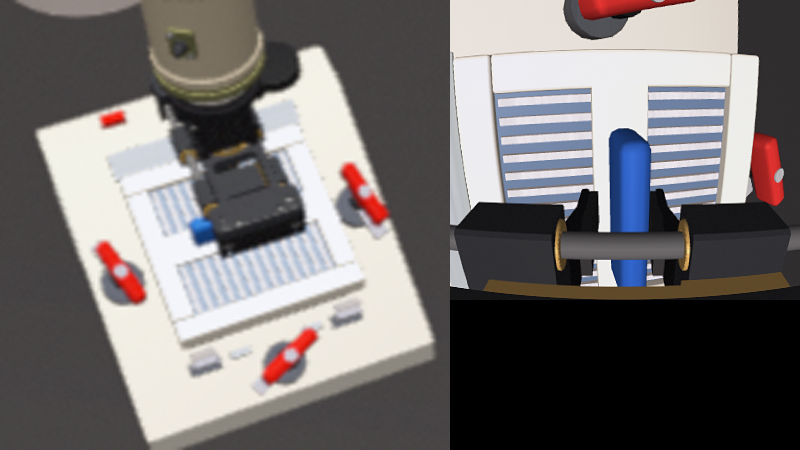

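```bash
python3 -m crank '[[[0,-0.05,0.1],0],[[0,-0.05,0.1],0],[[0,-0.05,0.1],0],[[0,-0.05,0.1],0],[[0,0,0],0],[[0,0,0],0]]' 0.34;  python3 - <<'E'
from h import *
to([.561,-.2204,.1741],63.4)
E
python3 -m crank '[[[0,-0.05,0],0],[[0,-0.05,0],0],[[0,-0.05,0],0],[[0,0,0],0],[[0,0,0],0]]' 0.4
python3 - <<'E'
from h import *
to([.561,-.2204,.1741],63.4)
b=vision.camera('scene');c=vision.camera('wrist')
b=cv2.resize(b[90:240,130:280],(450,450),interpolation=2);c=cv2.resize(c[60:360],(560,300))
o=np.zeros((600,800,3),np.uint8);o[:450,:450]=b;o[:300,450:]=c[:,105:455]
cv2.imwrite('pics/s5.png',o[:450,:,::-1])
E
```

```text
time: 16.68
ee_pos: [0.5608, -0.2227, 0.1451]
eef_rot: [0.227, 0.974, 0.003, 0.001]
ft_force: [4.4, 18.4, 5.7]
width: 0.0301
grip_force: 25.0
shift units [ 0.03  0.08 -0.97] turn units 0.05 tcp [ 0.5608 -0.2227  0.1451] ydir 63.8 F [ 4.4 18.4  5.7] w 0.0301 j7 [-0.16  1.18  1.54] t 16.68
time: 17.3
ee_pos: [0.5594, -0.2251, 0.1442]
eef_rot: [0.226, 0.974, 0.003, 0.002]
ft_force: [11.4, 19.5, -0.9]
width: 0.0352
grip_force: 11.2
shift units [ 0.02  0.17 -0.99] turn units 0.06 tcp [ 0.5594 -0.2251  0.1442] ydir 63.9 F [11.4 19.5 -0.9] w 0.0352 j7 [-0.16  1.18  1.55] t 17.3
```

View pics/s5.png

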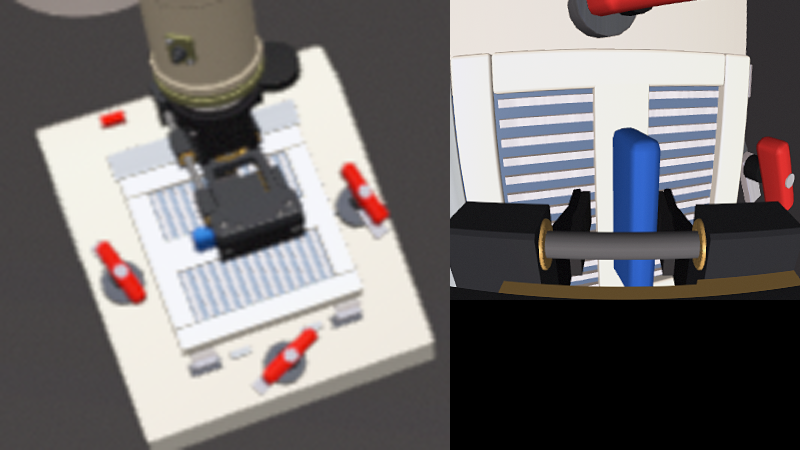

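```bash
python3 -m crank '[[[0,0.1,0],0],[[0,0.05,-0.1],0],[[0,0,-0.3],0],[[0,0,-0.6],0],[[0,0,-0.9],0],[[0,0,0],0],[[0,0,0],0]]' 0.6;  python3 - <<'E'
from h import *
to(sw([-75,0,85]),63.4)
to(sw([-75,0,29.5]),63.4)
b=vision.camera('scene');c=vision.camera('wrist')
b=cv2.resize(b[90:240,130:280],(450,450),interpolation=2);c=cv2.resize(c[60:360],(560,300))
o=np.zeros((600,800,3),np.uint8);o[:450,:450]=b;o[:300,450:]=c[:,105:455]
cv2.imwrite('pics/s6.png',o[:450,:,::-1])
E
```

```text
time: 18.27
ee_pos: [0.5578, -0.2274, 0.201]
eef_rot: [0.229, 0.973, -0.0, 0.0]
ft_force: [0.1, -0.0, -0.6]
width: 0.0522
grip_force: 0.0
shift units [0.01 3.12 2.  ] turn units 0.01 tcp [ 0.5578 -0.2274  0.201 ] ydir 63.5 F [ 0.1 -0.  -0.6] w 0.0522 j7 [-0.14  1.29  1.52] t 18.27
shift units [0.01 2.2  3.6 ] turn units 0.01 tcp [ 0.5578 -0.2274  0.201 ] ydir 63.5 F [ 0.1 -0.  -0.6] w 0.0522 j7 [-0.14  1.29  1.52] t 18.27
```

View pics/s6.png

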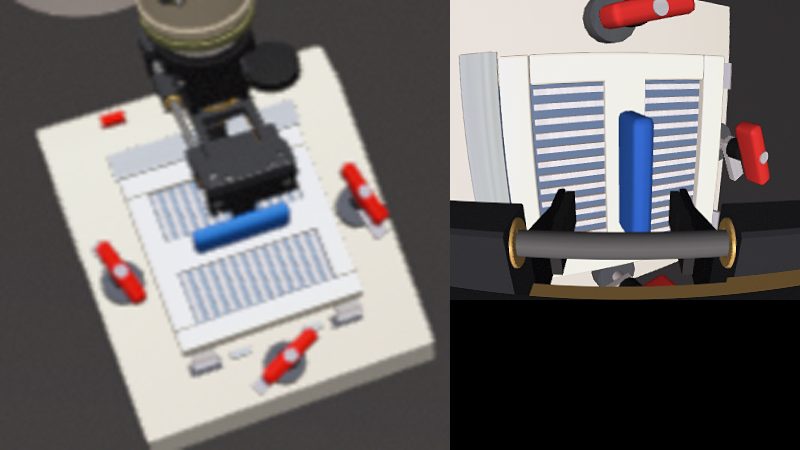

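```bash
python3 -m crank '[[[0,0.5,0],0],[[0,0.8,0],0],[[0,0.8,0.2],0],[[0,0.7,0.6],0],[[0,0.32,0.7],0],[[0,0,0.5],0],[[0,0,0],0]]' 0 
python3 -m crank '[[[0,-0.08,0.14],0],[[0,-0.08,0.14],0],[[0,-0.08,0.14],0],[[0,-0.08,0.14],0],[[0,0,0],0]]'
python3 - <<'E'
from h import *
to(sw([-75,0,29.5]),63.4)
E
```

```text
time: 19.25
ee_pos: [0.5987, -0.1435, 0.1391]
eef_rot: [0.229, 0.973, -0.0, -0.001]
ft_force: [-0.3, -0.7, 0.2]
width: 0.0007
grip_force: 0.0
time: 19.88
ee_pos: [0.5951, -0.1521, 0.1236]
eef_rot: [0.229, 0.973, -0.0, -0.0]
ft_force: [0.6, 0.1, -0.6]
width: 0.0003
grip_force: 0.0
shift units [-0.   -0.6   1.02] turn units 0.01 tcp [ 0.5951 -0.1521  0.1236] ydir 63.5 F [ 0.6  0.1 -0.6] w 0.0003 j7 [-0.16  1.15  1.4 ] t 19.88
```

```bash
python3 -m crank '[[[0,-0.08,0.14],0],[[0,-0.08,0.14],0],[[0,-0.08,0.14],0],[[0,0,0],0]]'
python3 -m crank '[[[0,-0.08,0.14],0],[[0,-0.08,0.14],0],[[0,0,0],0]]'
python3 -m crank '[[[0,-0.08,0.14],0],[[0,-0.08,0.14],0],[[0,0,0],0]]'
python3 - <<'E'
from h import *
to(sw([-75,0,29.5]),63.4)
E
```

```text
time: 20.38
ee_pos: [0.5918, -0.1586, 0.1109]
eef_rot: [0.229, 0.973, -0.0, -0.0]
ft_force: [0.1, -0.6, -0.7]
width: 0.0006
grip_force: 0.0
time: 20.75
ee_pos: [0.5897, -0.1629, 0.1025]
eef_rot: [0.229, 0.973, -0.0, -0.0]
ft_force: [-0.0, -0.8, 0.8]
width: 0.0007
grip_force: 0.0
time: 21.12
ee_pos: [0.5875, -0.1671, 0.0941]
eef_rot: [0.229, 0.973, -0.0, -0.0]
ft_force: [0.1, 0.5, 0.2]
width: 0.0004
grip_force: 0.0
shift units [-0.   -0.04  0.03] turn units 0.01 tcp [ 0.5875 -0.1671  0.0941] ydir 63.5 F [0.1 0.5 0.2] w 0.0004 j7 [-0.17  1.09  1.44] t 21.12
```

```bash
python3 -m crank '[[[0,-0.03,0.06],0],[[0,-0.03,0.06],0],[[0,0,0],0]]'
python3 - <<'E'
from h import *
to(sw([-75,0,29.5]),63.4)
b=cv2.imread('pics/s6.png')[:,:450].astype(int)
m=(b[:,:,0]>b[:,:,2]+70)&(b[:,:,0]>100);v,u=np.nonzero(m)
print('blue bbox',130+np.array([u.min(),u.max()])/3,90+np.array([v.min(),v.max()])/3,'cent',130+u.mean()/3,90+v.mean()/3)
for phi in(0,5,10,14):
    for tip in (95,99):
        t=np.radians(phi);X=np.array([np.cos(t),-np.sin(t)]);Z=np.array([np.sin(t),np.cos(t)])
        o=np.array([tip,2])-99*X-2*Z
        P=[]
        for a in(-7.5,7.5):
            for y in(-45,45):
                for bb in(22,56): q=o+a*X+bb*Z;P.append(sw([q[0],y,q[1]]))
        p=proj('scene',np.array(P));print(phi,tip,p.min(0).round(1),p.max(0).round(1))
E
```

```text
time: 21.5
ee_pos: [0.587, -0.1686, 0.0908]
eef_rot: [0.229, 0.973, 0.0, -0.0]
ft_force: [0.5, -0.3, -0.1]
width: 0.0004
grip_force: 0.0
shift units [ 0.    0.01 -0.07] turn units 0.01 tcp [ 0.587  -0.1686  0.0908] ydir 63.5 F [ 0.5 -0.3 -0.1] w 0.0004 j7 [-0.18  1.09  1.45] t 21.5
blue bbox [194.33333333 226.        ] [157.33333333 172.33333333] cent 210.25385193536266 164.67700112739573
0 95 [193.9 161. ] [228.4 178.9]
0 99 [193.4 159.6] [227.9 177.6]
5 95 [193.5 158.6] [228.1 177.6]
5 99 [193.  157.2] [227.6 176.2]
10 95 [192.9 156. ] [227.6 176. ]
10 99 [192.3 154.6] [227.1 174.6]
14 95 [192.2 153.8] [227.1 174.5]
14 99 [191.7 152.3] [226.6 173.1]
```

```bash
python3 -m crank '[[[0,-0.03,0.05],0],[[0,-0.03,0.05],0],[[0,0,0],0]]'
python3 -m crank '[[[0,-0.03,0.05],0],[[0,-0.03,0.05],0],[[0,0,0],0]]'
python3 - <<'E'
from h import *
s=sensors.read_state();print((seatR(SEAT[2]).T@(s['ee_pos']-[SEAT[0],SEAT[1],.105])*1e3).round(1))
E
```

```text
time: 21.88
ee_pos: [0.5872, -0.1691, 0.0897]
eef_rot: [0.229, 0.974, 0.001, 0.001]
ft_force: [-5.0, 5.2, 15.0]
width: 0.0007
grip_force: 7.2
time: 22.25
ee_pos: [0.5874, -0.1692, 0.0893]
eef_rot: [0.228, 0.974, 0.002, 0.002]
ft_force: [-12.8, 11.5, 37.2]
width: 0.0001
grip_force: 17.5
[-76.2   0.7  25.9]
```

```bash
python3 -m crank '[[[0,0,-0.3],0],[[0,0.2,-0.9],0],[[0,0.5,-1],0],[[0,0.9,-1],0],[[0,1,-1],0],[[0,1,0],0],[[0,1,0],0],[[0,0.6,0],0],[[0,0,0],0]]'
cat > fit.py <<'E'
from h import *
def main():
    new=vision.camera('scene');cv2.imwrite('pics/f.png',new[:,:,::-1])
    g=lambda im:cv2.cvtColor(im,cv2.COLOR_BGR2GRAY).astype(np.float32)
    A=g(cv2.imread('pics/scene0.png'));B=g(cv2.imread('pics/f.png'))
    gx,gy=np.meshgrid(np.arange(-84,85,1.),np.arange(-84,85,1.))
    k=np.abs(gx)>10; k=k&~((gx>8)&(gx<30)&(np.abs(gy)<50))&~((gx<-8)&(gx>-30)&(np.abs(gy)<50))
    fl=np.c_[gx.ravel(),gy.ravel(),np.full(gx.size,22)]/1e3
    smp=lambda im,p:cv2.remap(im,p[:,0].reshape(gx.shape).astype(np.float32),p[:,1].reshape(gx.shape).astype(np.float32),1)
    T=smp(A,proj('scene',fl@R.from_euler('z',CAS[2]).as_matrix().T+[CAS[0],CAS[1],0]))
    hp=lambda a:a-cv2.GaussianBlur(a,(0,0),12)
    T=hp(T)[k]
    def score(p):
        tip,y,phi,yaw=p;t=np.radians(phi);w=np.radians(yaw);X=np.array([np.cos(t),-np.sin(t)]);Z=np.array([np.sin(t),np.cos(t)])
        o=np.array([tip,2])-99*X-2*Z
        a=gx.ravel()*np.cos(w)-gy.ravel()*np.sin(w);b=gx.ravel()*np.sin(w)+gy.ravel()*np.cos(w)
        P=np.c_[o[0]+a*X[0]+22*Z[0],b+y,o[1]+a*X[1]+22*Z[1]]
        return np.corrcoef(T,hp(smp(B,proj('scene',sw(P))))[k])[0,1]
    best=max((score((tip,y,phi,0)),tip,y,phi) for tip in range(84,106,2) for y in range(-8,9,2) for phi in range(-6,22,2))
    print('grid',best)
    from scipy.optimize import minimize
    s=minimize(lambda p:-score(p),[*best[1:],0],method='Nelder-Mead',options=dict(initial_simplex=np.array([[*best[1:],0]]*5)+np.vstack([np.zeros(4),np.eye(4)*2])))
    print('tip,y,phi,yaw',s.x.round(2),-s.fun)
    for phi in (0,4,8,12): print(phi,max((score((tip,s.x[1],phi,s.x[3])),tip) for tip in range(84,110)))
main()
E
python3 fit.py
```

```text
time: 23.38
ee_pos: [0.6552, -0.0311, 0.2105]
eef_rot: [0.228, 0.974, -0.0, -0.0]
ft_force: [-0.6, -1.3, -0.8]
width: 0.0004
grip_force: 0.0
grid (np.float64(0.42273261426026404), 98, 0, -4)
tip,y,phi,yaw [ 9.918e+01  2.300e-01 -5.870e+00  1.000e-02] 0.4313062155047753
0 (np.float64(0.402707171531451), 96)
4 (np.float64(0.35681970649695083), 94)
8 (np.float64(0.29812337666148553), 90)
12 (np.float64(0.23106168872027327), 86)
```

```bash
cat > kn.py <<'E'
from h import *
import sys
K={'left':((0,112),18.6,-90),'right':((0,-112),17,-90),'foot':((-116,0),-64,-180)}
def tcp(): 
    s=sensors.read_state();return seatR(SEAT[2]).T@(s['ee_pos']-[SEAT[0],SEAT[1],.105])*1e3,s
def pt(n,th,d,z,rho=22):
    a=np.array(K[n][0]);t=np.radians(th);q=a+rho*np.array([np.cos(t),np.sin(t)])+d*np.array([-np.sin(t),np.cos(t)]);return np.r_[q,z]
def rows(n,d0,d1,z=50,over=4,step=18):
    p,s=tcp();A=R.from_quat(s['eef_rot']).as_matrix()
    th0,th1=K[n][1:]
    W=[sw(pt(n,th0,d0,z))+[0,0,.07],sw(pt(n,th0,d0,z)),sw(pt(n,th0,d1,z))]
    N=int(np.ceil((th0-th1+over)/step))
    W+=[sw(pt(n,t,d1,z)) for t in np.linspace(th0,th1-over,N+1)[1:]]
    prev=s['ee_pos'];print('now seat',p.round(1),'F',s['ft_force'].round(1),'t',s['time'])
    for w in W: print((A.T@(w-prev)/.03).round(2).tolist());prev=w
def ang(n):
    "stick-based info"
    p,s=tcp();print('seat',p.round(1),'rel',(p[:2]-K[n][0]).round(1),'F seat',(seatR(SEAT[2]).T@s['ft_force']).round(1),'t',round(s['time'],2))
if __name__=='__main__':
    if sys.argv[1]=='rows': rows(sys.argv[2],float(sys.argv[3]),float(sys.argv[4]))
    else: ang(sys.argv[2])
E
python3 kn.py rows foot 28 17
```

```text
now seat [-1.474e+02 -1.000e-01  2.071e+02] F [-0.7  0.1 -0.1] t 23.425
[0.26, -4.53, 1.1]
[-0.0, 0.0, 2.33]
[0.16, 0.29, 0.16]
[0.23, 0.14, 0.08]
[0.17, 0.19, 0.11]
[0.1, 0.22, 0.13]
[0.02, 0.24, 0.14]
[-0.06, 0.23, 0.13]
[-0.14, 0.21, 0.12]
[-0.2, 0.16, 0.09]
```

```bash
python3 -m crank '[[[0.06,-0.5,0],0],[[0.1,-1,0.1],0],[[0.1,-1,0.3],0],[[0,-1,0.3],0],[[0,-0.7,0.3],0],[[0,-0.33,0.1],0],[[0,0,0],0],[[0,0,0.7],0],[[0,0,0.8],0],[[0,0,0.6],0],[[0,0,0.23],0],[[0,0,0],0]]' 0 40; python3 kn.py ang foot
python3 -m crank '[[[0.16,0.29,0.16],0],[[0.23,0.14,0.08],0],[[0.17,0.19,0.11],0],[[0.1,0.22,0.13],0],[[0,0,0],0]]'; python3 kn.py ang foot
```

```text
time: 24.92
ee_pos: [0.5877, -0.1501, 0.108]
eef_rot: [0.229, 0.973, 0.0, -0.0]
ft_force: [-0.0, 0.5, 0.2]
width: 0.0003
grip_force: 0.0
seat [-81.8  -7.6  50.7] rel [34.2 -7.6] F seat [-0.3 -0.3  0.4] t 24.93
time: 25.55
ee_pos: [0.5807, -0.1195, 0.0939]
eef_rot: [0.229, 0.973, -0.001, 0.0]
ft_force: [-0.3, -5.9, 2.9]
width: 0.0005
grip_force: 2.3
seat [-109.8  -27.5   50.6] rel [  6.2 -27.5] F seat [ 6.1  2.4 -0.2] t 25.55
```

```bash
python3 -m crank '[[[0.02,0.24,0.14],0],[[-0.06,0.23,0.13],0],[[0,0,0],0]]'; python3 kn.py ang foot
python3 -m crank '[[[-0.14,0.21,0.12],0],[[-0.2,0.16,0.09],0],[[0,0,0],0]]'; python3 kn.py ang foot
```

```text
time: 25.92
ee_pos: [0.5872, -0.1063, 0.085]
eef_rot: [0.229, 0.973, -0.0, -0.001]
ft_force: [-3.5, -2.4, 2.3]
width: 0.0002
grip_force: 1.9
seat [-127.1  -27.6   50.2] rel [-11.1 -27.6] F seat [ 4.4 -2.   0.1] t 25.93
time: 26.3
ee_pos: [0.6011, -0.1002, 0.0784]
eef_rot: [0.229, 0.973, 0.0, -0.002]
ft_force: [-3.9, 0.7, 0.7]
width: 0.0003
grip_force: 2.2
seat [-140.5  -17.9   50.4] rel [-24.5 -17.9] F seat [ 1.3 -3.8  0. ] t 26.3
```

```bash
python3 -m crank '[[[-0.08,0.02,0],0],[[0,0,0],0]]'; python3 kn.py ang foot
python3 -m crank '[[[-0.08,0,0],0],[[0,0,0],0]]'; python3 kn.py ang foot; python3 -m crank '[[[-0.08,0,0],0],[[0,0,0],0]]'; python3 kn.py ang foot
```

```text
time: 26.55
ee_pos: [0.6021, -0.1003, 0.0782]
eef_rot: [0.229, 0.973, 0.001, -0.003]
ft_force: [-9.9, 2.1, 4.3]
width: 0.0002
grip_force: 5.5
seat [-140.9  -17.    50.4] rel [-24.9 -17. ] F seat [ 4.4 -9.8  2.5] t 26.55
time: 26.8
ee_pos: [0.6031, -0.1005, 0.078]
eef_rot: [0.229, 0.974, 0.001, -0.005]
ft_force: [-17.3, 5.7, 8.8]
width: 0.0005
grip_force: 8.8
seat [-141.2  -16.    50.3] rel [-25.2 -16. ] F seat [  6.7 -18.    6.3] t 26.8
time: 27.05
ee_pos: [0.604, -0.1007, 0.0777]
eef_rot: [0.228, 0.974, 0.001, -0.006]
ft_force: [-22.9, 7.8, 12.5]
width: 0.0007
grip_force: 12.2
seat [-141.5  -15.1   50.2] rel [-25.5 -15.1] F seat [  9.1 -24.    9.1] t 27.05
```

```bash
python3 -m crank '[[[0.4,0.1,0],0],[[0.1,0.1,-0.8],0],[[0,0,-1],0],[[0,0,-1],0],[[0,0,-1],0],[[0,0,0],0],[[0,0,0],0]]';  python3 kn.py rows left 25 16
```

```text
time: 27.92
ee_pos: [0.5982, -0.0913, 0.1927]
eef_rot: [0.229, 0.973, 0.0, -0.0]
ft_force: [-0.7, -0.6, -0.6]
width: 0.0004
grip_force: 0.0
now seat [-89.  -24.5 152.7] F [-0.7 -0.6 -0.6] t 27.925
[-5.56, -4.67, -1.07]
[-0.0, -0.0, 2.33]
[0.28, -0.08, -0.05]
[0.17, -0.16, -0.09]
[0.22, -0.11, -0.06]
[0.25, -0.05, -0.03]
[0.25, 0.01, 0.0]
[0.24, 0.07, 0.04]
[0.21, 0.12, 0.07]
[0.16, 0.17, 0.1]
```

```bash
python3 -m crank '[[[-0.3,-0.2,-0.6],0],[[-0.8,-0.7,-0.47],0],[[-1,-0.9,0],0],[[-1,-0.9,0],0],[[-1,-0.9,0],0],[[-0.9,-0.7,0],0],[[-0.56,-0.37,0],0],[[0,0,0],0],[[0,0,0.7],0],[[0,0,0.8],0],[[0,0,0.6],0],[[0,0,0.23],0]]'; python3 kn.py ang left
python3 -m crank '[[[0,0,0],0],[[0.28,-0.08,-0.05],0],[[0.17,-0.16,-0.09],0],[[0.22,-0.11,-0.06],0],[[0.25,-0.05,-0.03],0],[[0,0,0],0]]'; python3 kn.py ang left
```

```text
time: 29.42
ee_pos: [0.6848, -0.2907, 0.1539]
eef_rot: [0.229, 0.973, 0.0, -0.001]
ft_force: [0.0, -0.2, 0.4]
width: 0.0004
grip_force: 0.0
seat [ 12.4 142.2  49.3] rel [12.4 30.2] F seat [0.4 0.1 0.3] t 29.43
time: 30.18
ee_pos: [0.6553, -0.2912, 0.164]
eef_rot: [0.229, 0.973, -0.0, 0.001]
ft_force: [2.6, -1.8, 0.8]
width: 0.0003
grip_force: 2.0
seat [ 29.2 116.   51.2] rel [29.2  4. ] F seat [0.7 3.2 0.5] t 30.18
```

```bash
python3 -m crank '[[[0.25,0.01,0],0],[[0.24,0.07,0.04],0],[[0.21,0.12,0.07],0],[[0,0,0],0]]'; python3 kn.py ang left
python3 -m crank '[[[0.16,0.17,0.1],0],[[0,0,0],0]]'; python3 kn.py ang left;python3 -m crank '[[[0,0.07,0.04],0],[[0,0,0],0]]'; python3 kn.py ang left
```

```text
time: 30.68
ee_pos: [0.6384, -0.2761, 0.1595]
eef_rot: [0.229, 0.973, -0.0, -0.0]
ft_force: [-0.2, -3.1, 2.6]
width: 0.0004
grip_force: 1.8
seat [21.8 94.2 50.4] rel [ 21.8 -17.8] F seat [3.8 1.2 0.9] t 30.68
time: 30.92
ee_pos: [0.6369, -0.2686, 0.1557]
eef_rot: [0.229, 0.973, -0.0, -0.0]
ft_force: [1.4, -3.9, 0.6]
width: 0.0001
grip_force: 1.5
seat [14.7 89.5 50.1] rel [ 14.7 -22.5] F seat [ 2.8  3.  -0.9] t 30.93
time: 31.18
ee_pos: [0.6376, -0.2672, 0.1547]
eef_rot: [0.229, 0.973, -0.0, -0.0]
ft_force: [-1.9, -3.6, 2.0]
width: 0.0005
grip_force: 2.5
seat [12.9 89.4 50. ] rel [ 12.9 -22.6] F seat [ 4.5 -0.  -0.4] t 31.18
```

```bash
for i in 1; do python3 -m crank '[[[0,0.07,0.04],0],[[0,0,0],0]]'|head -1; python3 kn.py ang left;python3 -m crank '[[[0,0.07,0.04],0],[[0,0,0],0]]'|head -1; python3 kn.py ang left; python3 -m crank '[[[0,0.07,0.04],0],[[0,0,0],0]]'|head -1; python3 kn.py ang left; done
```

```text
time: 31.42
seat [12.  89.6 50. ] rel [ 12.  -22.4] F seat [10.  -3.4  3.4] t 31.43
time: 31.68
seat [11.1 89.7 50. ] rel [ 11.1 -22.3] F seat [16.1 -5.4  5.4] t 31.68
time: 31.92
seat [10.3 89.9 50. ] rel [ 10.3 -22.1] F seat [20.7 -6.4  8.2] t 31.93
```

```bash
python3 -m crank '[[[0,-0.4,-0.23],0],[[0,-0.2,-0.8],0],[[0,0,-1],0],[[0,0,-0.8],0],[[0,0,-0.4],0],[[0,0,0],0]]'|head -2;  python3 kn.py rows right 25 16
```

```text
time: 32.67
ee_pos: [0.6332, -0.2768, 0.2481]
now seat [ 68.8  89.8 125.6] F [ 0.2  0.3 -0.5] t 32.675
[5.72, 0.35, 0.76]
[0.0, -0.0, 2.33]
[0.29, -0.08, -0.04]
[0.18, -0.15, -0.09]
[0.22, -0.11, -0.06]
[0.24, -0.05, -0.03]
[0.25, 0.01, 0.01]
[0.24, 0.07, 0.04]
[0.21, 0.12, 0.07]
[0.16, 0.17, 0.1]
```

```bash
python3 -m crank '[[[0.5,0,0],0],[[0.9,0,0],0],[[1,0.1,0],0],[[1,0.1,0],0],[[1,0.1,0.1],0],[[0.8,0.05,0.26],0],[[0.52,0,0.4],0],[[0,0,0],0],[[0,0,0.7],0],[[0,0,0.8],0],[[0,0,0.6],0],[[0,0,0.23],0]]'|head -2; python3 kn.py ang right
python3 -m crank '[[[0,0,0],0],[[0.29,-0.08,-0.04],0],[[0.18,-0.15,-0.09],0],[[0.22,-0.11,-0.06],0],[[0.24,-0.05,-0.03],0],[[0,0,0],0]]'|head -2; python3 kn.py ang right
```

```text
time: 34.17
ee_pos: [0.4837, -0.1915, 0.1542]
seat [ 13.7 -82.   49. ] rel [13.7 30. ] F seat [ 0.5 -1.   0.7] t 34.17
time: 34.92
ee_pos: [0.4542, -0.1902, 0.1634]
seat [  28.7 -109.    50.9] rel [28.7  3. ] F seat [1.7 4.5 0.7] t 34.92
```

```bash
python3 -m crank '[[[0.25,0.01,0],0],[[0.24,0.07,0.04],0],[[0.21,0.12,0.07],0],[[0,0,0],0]]'|head -1; python3 kn.py ang right
python3 -m crank '[[[0.16,0.19,0.11],0],[[0,0,0],0]]'|head -1; python3 kn.py ang right;python3 -m crank '[[[0,0.09,0.05],0],[[0,0,0],0]]'|head -1; python3 kn.py ang right
```

```text
time: 35.42
seat [  21.3 -131.1   50.1] rel [ 21.3 -19.1] F seat [3.1 0.9 1. ] t 35.42
time: 35.67
seat [  14.3 -135.7   49.9] rel [ 14.3 -23.7] F seat [2.  2.1 0.1] t 35.67
time: 35.92
seat [  12.5 -135.5   49.8] rel [ 12.5 -23.5] F seat [11.6 -2.4  4.1] t 35.92
```

```bash
python3 -m crank '[[[0,0.08,0.05],0],[[0,0,0],0]]'|head -1; python3 kn.py ang right;python3 -m crank '[[[0,0.07,0.04],0],[[0,0,0],0]]'|head -1; python3 kn.py ang right
python3 -m crank '[[[0,-0.4,-0.23],0],[[0,-0.2,-0.8],0],[[0,0,-1],0],[[0,0,-1],0],[[0,0.3,-0.8],0],[[0,1,0],0],[[0,1,0],0],[[0,1,0],0],[[0,1,0],0],[[0,1,0],0],[[0,1,0],0],[[0,1,0],0]]'|head -2
python3 -m crank '[[[0,1,0],0],[[0,1,0],0],[[0,1,0],0],[[0,0.5,0],0],[[0,0,0],0]]'|head -2
python3 fit.py
python3 - <<'E'
from kn import *
# bar directions from red blobs in scene
b=cv2.imread('pics/f.png').astype(int);m=(b[:,:,2]>150)&(b[:,:,1]<90)&(b[:,:,0]<90)
n,l,st,c=cv2.connectedComponentsWithStats(m.astype(np.uint8))
for k,((ax,ay),_,_) in K.items():
    p0=proj('scene',sw([ax,ay,64]))[0];i=1+np.argmin(np.hypot(*(c[1:]-p0).T))
    v,u=np.nonzero(l==i);_,_,V=np.linalg.svd(np.c_[u,v]-c[i],full_matrices=False);d=V[0]
    J=np.array([proj('scene',sw([ax+1,ay,64]))[0]-p0,proj('scene',sw([ax,ay+1,64]))[0]-p0]).T
    g=np.linalg.solve(J,d);print(k,st[i,4],(c[i]-p0).round(1),'bar angle mod180',np.degrees(np.arctan2(g[1],g[0]))%180)
E
```

```text
time: 36.17
seat [  11.  -135.3   49.8] rel [ 11.  -23.3] F seat [20.2 -4.6  8.9] t 36.17
time: 36.42
seat [   9.8 -135.1   49.8] rel [  9.8 -23.1] F seat [27.3 -8.2 12.8] t 36.42
time: 37.92
ee_pos: [0.5285, 0.0204, 0.2656]
time: 38.55
ee_pos: [0.5752, 0.1135, 0.2655]
grid (np.float64(0.8327574652366373), 98, 0, -2)
tip,y,phi,yaw [96.61  0.95  0.85  0.19] 0.8555923985626541
0 (np.float64(0.8525283622928413), 97)
4 (np.float64(0.8189970682255313), 95)
8 (np.float64(0.6825551237677483), 92)
12 (np.float64(0.48845611971218283), 90)
left 44 [-6.4  2.2] bar angle mod180 89.74767597991045
right 42 [-5.8  1.6] bar angle mod180 92.87390189521446
foot 47 [2.4 6. ] bar angle mod180 172.98013910316044
```

```bash
python3 - <<'E'
from h import *
a=cv2.imread('pics/scene0.png');b=cv2.imread('pics/f.png')
for y in(68,-68):
    u,v=proj('scene',sw([-97,y,40]))[0].round().astype(int)
    x1=proj('scene',sw([-107,y,40]))[0]-[u,v]
    T=a[v-5:v+7,u-8:u+9];S=b[v-11:v+13,u-14:u+15]
    f=lambda i:cv2.resize(i,None,fx=4,fy=4,interpolation=2)
    M=cv2.matchTemplate(f(S),f(T),cv2.TM_CCOEFF_NORMED);_,s,_,p=cv2.minMaxLoc(M)
    print(y,s,'shift px',(np.array(p)/4-6),'10mm downslope =',x1.round(1))
s=sensors.read_state();print(s['ft_force'].round(1),s['time'])
for n,x in(('top','t'),):
    t=vision.camera('top');o=cv2.imread('pics/top0.png')[:,:,::-1]
    d=np.abs(t.astype(int)-o).max(2)
    for nm,(u,v,w) in dict(bottle=(286,254,8),bowl=(285,130,20),b2=(236,134,14),b3=(264,190,14),jar=(162,292,10)).items(): print(nm,d[v-w:v+w,u-w:u+w].mean().round(1))
E
```

```text
68 0.950639545917511 shift px [0. 0.] 10mm downslope = [1.6 3.4]
-68 0.838604748249054 shift px [0. 0.] 10mm downslope = [0.9 4. ]
[-1.  -0.2 -0.1] 38.6
bottle 0.9
bowl 0.9
b2 0.9
b3 67.7
jar 0.8
```

```bash
python3 -c "
from bench import r
print(r.close_job())"
```

```text
the job is handed in; nothing more can be done
None
```

The job is handed in at about 39 s: the cassette is hooked and seated, both clips read closed in the last scene picture, each knob was turned until the force rose at its stop, and the bottle, bowl and jar are unmoved. One of the small extra bowls was probably hidden by the arm in that last check, so I couldn't confirm it.

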